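Hook a battery pack under the lip of its charging dock and level it home

TASK

Put the battery pack into the charging dock: tip it tongue-down, tuck the tongue under the dock's overhanging lip, push it by feel against the sprung contact bar, without driving the bar on to its stop, until the tail clears the tall head of the dock, then lower the tail so that the pack lies level and fully down on the dock's seat, and let go. Do not ram it down onto the seat, and leave the small tin, the solder reel and the circuit board where they are.

Things in the scene. Friction and masses are not known exactly. Their poses are not given: they have to be found in the camera images.
- pack_mid (a point): Middle of the loose black battery pack (0.13 to 0.25 kg, flat on the bench): 22 mm above its underside, 22 below its top. Pack axes, z up. Body 60 mm wide (y), 16 high, from x = -41 to the tail face at x = +47 mm. A grip rib on top, centred on this point: 44 mm long (x), 18 wide (y), from 16 to 44 mm above the underside; pinch it across y.
- tongue_tip (a point): Middle of the tip face of the pack's tongue, at x = -67 mm from pack_mid, 2.5 mm above the underside. The tongue is flat, 50 mm wide and 5 mm thick, level with the pack's underside, and reaches 26 mm out of the body's front. The pack with tongue is 114 mm long. Axes as pack_mid.
- dock_seat (a point): Point on the flat top (the seat) of the dock's fixed base plate, 8 mm above the bench, 210 x 86 mm. z up; -x points to the lip end, roughly to the robot's left, +x to the head. On the plate stands a grey cradle (side walls, lip, bar, head) clamped 0 to 7 mm off its middle place along +x or -x; this offset is not reported. Home, the pack's underside is on the seat and its axes parallel.
- lip_place (a point): Lower free edge of the lip if the cradle is in its middle place (it may be 7 mm off in x): 61 mm from dock_seat along -x, 18 mm above the seat. Axes as dock_seat. The lip is a 4 mm plate 81 mm wide, reaching 31 mm on to -x, on cheeks 65 mm apart inside. Side walls: 6 mm high, 65 mm apart inside. A tongue-down tilt of 39 to 41 degrees leaves most play; much flatter or steeper jams.
- head_place (a point): Top edge of the head's upright face if the cradle is in its middle place (it may be 7 mm off in x): 47 mm from dock_seat along +x, 50 mm above the seat. Axes as dock_seat. The head is a block 81 mm wide, 45 mm deep behind this face; the pack's tail face ends at it. Lip edge to head is always 108 mm, 6 mm less than the pack's length.
- contact_bar (a joint): Sprung brass bar under the lip, on the cradle: 56 mm wide, 0.5 to 11.5 mm above the seat, 0 = out, its face then 111 mm from the head's face (64 mm from dock_seat, cradle in the middle); grows to 0.011 m, a hard stop, as it is pushed to -x. Spring 2 N at 0, 5 N at 0.005, 8 N at 0.011. Pack home: about 0.003. To let the tail down past the head push it to 0.004 to 0.008, not on to the stop.
- tin: Bystander: small round grey tin, 35 mm across, 17 mm high; origin at its underside.
- reel: Bystander: reel of solder wire with black flanges, 64 x 52 x 37 mm; origin at its underside.
- board: Bystander: green circuit board on four feet, 48 x 68 x 24 mm; origin at its underside.
Mind the look-alikes: they are no part of the job. What is meant by the part that bears pack_mid is not green, and is the smaller of those in its own colour.

How it is judged:
On the way:
1. The tongue's tip is under the lip and presses the contact bar in while the pack is still tilted (x of tongue_tip in the frame of dock_seat below -0.0565 m and z of tongue_tip in the frame of dock_seat between 0 and 0.016 m and value of joint contact_bar above 0.001 m and angle between pack_mid's own z axis and vertical above 0.1 rad), for 0.1 s.
At the end, for the whole second after the job is handed in: The pack lies at rest and released in the dock: level within 2 degrees, underside on the seat within 2.5 mm, tongue under the lip holding the contact bar in at least 1 mm, middle within 5 mm sideways of the seat point and, along x, from 14.5 mm towards the lip to 9.5 mm towards the head (z of pack_mid in the frame of dock_seat between 0.0195 and 0.0245 m and x of pack_mid in the frame of dock_seat between -0.0145 and 0.0095 m and y of pack_mid in the frame of dock_seat between -0.005 and 0.005 m and z of tongue_tip in the frame of dock_seat between 0 and 0.008 m and value of joint contact_bar above 0.001 m and angle between pack_mid's own z axis and vertical below 0.035 rad and linear speed of pack below 0.01 m/s); the robot touches nothing.
It fails at once if The contact bar is driven in more than 9.5 mm, on to its stop (value of joint contact_bar above 0.0095 m).
It fails at once if The pack is forced onto the dock's seat with more than 100 N (contact force between pack and dock above 100 N).
It fails at once if The small tin is moved more than 25 mm (distance of tin from where it was at the start of the episode above 0.025 m).
It fails at once if The solder reel is moved more than 25 mm (distance of reel from where it was at the start of the episode above 0.025 m).
It fails at once if The circuit board is moved more than 25 mm (distance of board from where it was at the start of the episode above 0.025 m).
It also fails if it takes over 48 s, if anything falls off the work surface, if the arm or the gripper's body presses on something with over 40 N, if the wrist force passes 120 N, or if a joint passes its speed limit or range.

ROBOT

A 6-joint arm with a two-finger parallel gripper is mounted at the origin on a cart in front of the work surface, level with it; the furniture and walls round the work are solid. World frame = base frame: x ahead of the robot, y to its left, z up, the work surface at z = 0. Lengths are in m, angles in rad, forces in N, time in s.
With the tool pointing down it reaches from about 0.35 to 0.775 m from the base axis. Payload 5.5 kg.
Tool frame: the origin (TCP) lies between the finger pads; the fingertips stand 17 mm ahead of it and the grasp point (between the pads) lies 2 mm behind it (env.finger_overhang is the distance from the TCP to the fingertips, in m); z points along the fingers, y is the line along which they close (so a half turn about z gives the same grasp; the last joint's range is limited). The gripper opens to 85 mm and grips with 20 to 120 N. Pads are 22 mm wide; open, the fingers measure 114 mm over their backs; the gripper's body (76 mm by 85 mm) begins 54 mm behind the grasp point. The pads swing forward as they close: fully open they stand 13 mm farther back than shut.
Start: joints at [-1.422, 0.313, 0.046, 1.304, 0, 1.431], TCP at [0.164, -0.551, 0.248] pointing down, gripper open.
Joint ranges: [-2.76, 2.76], [-0.86, 1.69], [-1.03, 1.26], [-2.2, 2.34], [-1.47, 1.5], [-3.14, 3.14]. Speed limits (rad/s): [2.57, 2.57, 3.14, 3.14, 3.14, 3.14].

INTERFACE

Orientations are given as a unit quaternion [w, x, y, z].
In Python, from workcell import env gives the robot as it stands. The module is installed in compiled form; this text tells all that it offers.
- The arm moves only by the shell command python3 -m pendant 'ROWS' [FORCE]. ROWS is JSON, a list of rows, each a list of 5 numbers: the gripper's target within -1 to 1 (fully open at 1, half-way at 0, shut at -1), then the shift along the tool's x, y, z in m, then the turn about the tool's z in rad. A call has 1 to 8 rows; each row shifts and turns the commanded pose from where the row before left it, along the tool's axes as they then stand; what a row does not reach is not made up. A row lasts 1/8 s, in which the tool goes at most 62.5 mm and 10.7 degrees, less where a joint would pass 70% of its speed; a pose out of reach is approached as far as the arm can. A call with a gripper value outside its range is refused whole. The fingers move at their own pace and stop on an object; FORCE is the grip in N (left out, the last holds). Time passes only in rows, so rows that do not move let the fingers close. It gives the time, the measured TCP pose, the force, the opening and the grip force at its end, in the units of the state.
- env.get_state(): the state, without advancing time (a new reading comes with each control period).
- env.read_camera(name): name is "scene" or "top"; returns the picture (384x512x3 uint8, red, green, blue); there is no depth.
- env.calibration(name): a dict with "K" (3x3 intrinsics, pixels), "T" (4x4, takes a point from camera to world coordinates). Camera axes: x right, y down, z forward; pixel columns grow to the right and rows downward; lengths in m; the calibration is good to about 2 mm. A picture is of the moment at which its call begins. calibration takes no time and is no camera call.
- env.hand_in(): hands the job in; it is judged then, once.
Trained networks look in the newest picture that a camera, given by its name, has taken for a name from the list of things; names that differ only in an ending like _2 or _b are one class to them, and where a whole thing is asked for, a point or a joint stands for the part that bears it (a point fixed in the world has none). Each returns a list of dicts, best first, with "score" (0 to 1); they miss things now and then, are a little off and sometimes report something else, mostly with a low value. They report only what shows in the picture. A call takes as long as a camera call. They do not tell look-alikes from the thing itself.
- env.recognise(camera, label): "centre" ([column, row] in pixels, amid what is visible of it).
The state is a dict: "clock": time; "joint_pos": joint angles; "qvel": joint speeds; "tau": joint torques, N m; "tcp_pos": TCP position; "orientation": TCP orientation; "wrist_force": force on the tool from outside, world axes, zero at the start; "ft_torque": the same for the moment, N m; "finger_gap": finger opening in m; "grip_force": force on a finger pad.
Only numpy, scipy, OpenCV 4.12 (cv2) and the standard library are available. Lean on these libraries where they do the work, as an engineer would, in place of code of your own. Each camera call takes 0.05 s, during which the arm holds its last target. There are 200 camera calls.

## Working session

There is one attempt and no reset: what is moved stays moved. The work goes in short steps, Python scripts to look and compute and a shell command to move; the robot and the scene stay as the last step left them, time stands still between calls to the robot, and variables do not carry over. Pictures are saved under pics/ and viewed, at most 10 in all, crops included, and the job is handed in when it is done.

```bash
mkdir -p pics
python3 - <<'E'
from workcell import env
import cv2, numpy as np
np.set_printoptions(precision=4,suppress=True)
for c in("scene","top"):
    im=env.read_camera(c); cv2.imwrite(f"pics/{c}0.png",im[:,:,::-1])
    k=env.calibration(c); print(c,k["K"],k["T"])
    for l in("pack_mid","tongue_tip","dock_seat","lip_place","head_place","contact_bar","tin","reel","board"):
        print(l,[(np.round(d["centre"],1).tolist(),round(d["score"],2)) for d in env.recognise(c,l)])
print(env.get_state())
E
```

```text
scene [[484.5605   0.     256.7377]
 [  0.     484.5605 188.6328]
 [  0.       0.       1.    ]] [[-0.778  -0.3298  0.5347 -0.3979]
 [-0.6281  0.426  -0.6511  1.0007]
 [-0.0131 -0.8425 -0.5386  0.963 ]
 [ 0.      0.      0.      1.    ]]
pack_mid [([274.1, 195.7], 0.64)]
tongue_tip [([273.4, 198.2], 0.74), ([286.1, 145.5], 0.72)]
dock_seat [([205.7, 236.7], 0.56)]
lip_place [([207.2, 235.7], 0.83)]
head_place [([201.3, 235.7], 0.66)]
contact_bar []
tin [([260.3, 232.3], 0.46)]
reel [([249.1, 177.5], 0.52)]
board [([164.7, 294.8], 0.68), ([206.5, 235.3], 0.66)]
top [[474.0139   0.     248.8585]
 [  0.     474.0139 202.7278]
 [  0.       0.       1.    ]] [[ 0.0202 -0.9976  0.0669  0.3953]
 [-0.9997 -0.0194  0.0136 -0.115 ]
 [-0.0123 -0.0672 -0.9977  1.9173]
 [ 0.      0.      0.      1.    ]]
pack_mid [([389.5, 198.1], 0.9), ([263.1, 217.8], 0.66), ([343.6, 177.7], 0.65), ([186.5, 205.5], 0.43)]
tongue_tip [([339.6, 178.3], 0.92), ([263.1, 218.7], 0.86), ([387.3, 197.7], 0.85)]
dock_seat [([187.6, 204.8], 0.58)]
lip_place [([185.3, 201.7], 0.78)]
head_place [([187.4, 206.1], 0.77)]
contact_bar [([261.9, 217.8], 0.53)]
tin [([211.9, 237.8], 0.51)]
reel [([272.2, 183.6], 0.55), ([260.9, 219.3], 0.36)]
board [([188.4, 205.1], 0.55)]
{'clock': 1.0, 'joint_pos': array([-1.4216,  0.3132,  0.0461,  1.3036, -0.    ,  1.4312]), 'qvel': array([ 0.0015, -0.0004, -0.0031, -0.0013, -0.002 , -0.0009]), 'tau': array([ -0.001 , -48.0472,  29.8821,   0.0001,  -0.0002,  -0.    ]), 'tcp_pos': array([ 0.1637, -0.5512,  0.2483]), 'orientation': array([ 0.0001,  0.9896,  0.1439, -0.    ]), 'wrist_force': array([-0.2016, -0.896 ,  0.16  ]), 'ft_torque': array([-0.0182, -0.0001,  0.0775]), 'grip_force': 0.0, 'finger_gap': 0.08516231504207969}
```

Run:
```python
import cv2
a=cv2.imread("pics/top0.png")[140:290,140:440]; cv2.imwrite("pics/topc.png",cv2.resize(a,(800,400),interpolation=cv2.INTER_CUBIC))
a=cv2.imread("pics/scene0.png")[110:335,110:410]; cv2.imwrite("pics/scenec.png",cv2.resize(a,(800,600),interpolation=cv2.INTER_CUBIC))
```

```text
(no output)
```

View pics/topc.png

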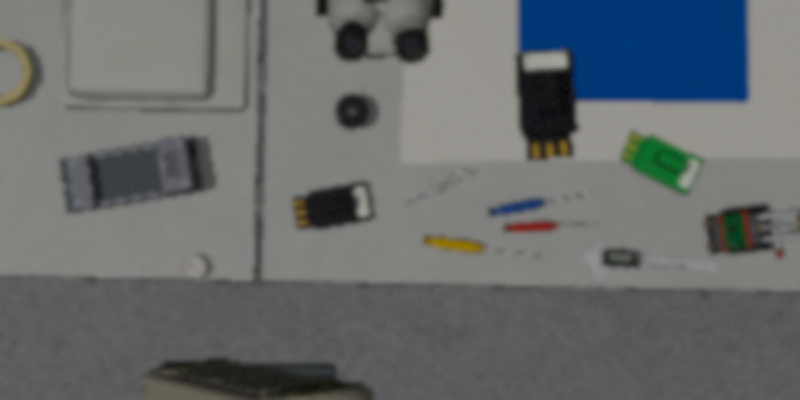

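View pics/scenec.png

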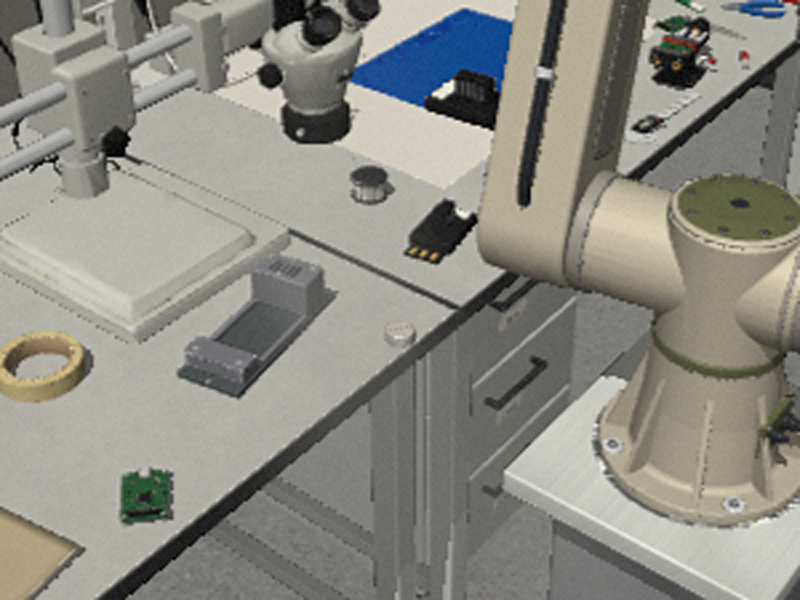

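Candidates (top view): black pack (263,218), larger black pack (344,178), green pack (388,198). The small black one fits: it isn't green and it is the smaller of the two black ones. I'll confirm it in an enlarged crop together with the dock.

Run:
```python
import cv2,numpy as np
t=cv2.imread("pics/top0.png");s=cv2.imread("pics/scene0.png")
f=lambda a,c,r,w,h:cv2.resize(a[r:r+h,c:c+w],(400,300),interpolation=cv2.INTER_LINEAR)
# same scale: 64x48 -> 6.25x
p=np.vstack([np.hstack([f(t,158,180,64,48),f(t,235,196,64,48)]),np.hstack([f(s,170,197,72,54),f(s,245,175,64,48)])])
cv2.imwrite("pics/comp.png",p)
```

```text
(no output)
```

View pics/comp.png

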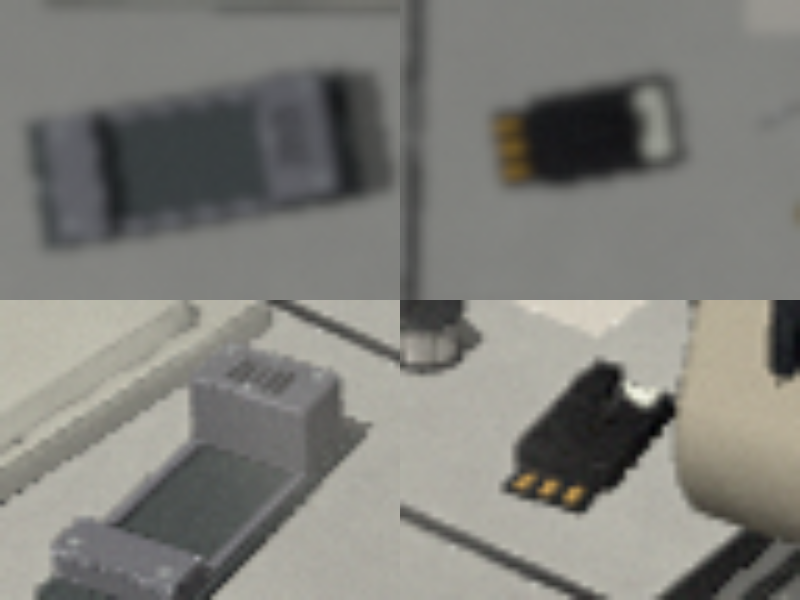

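The small black pack at top (263,218) and scene (274,196) is confirmed, with its gold tongue to the left. The dock's lip is at its left end and its head at its right. Next I fit the box models to both views.

```bash
cat > fit.py <<'E'
import numpy as np,cv2
from scipy.optimize import differential_evolution as DE
from workcell import env
CAL={c:env.calibration(c) for c in("scene","top")}
def proj(c,P):
    k=CAL[c];T=np.linalg.inv(k["T"]);q=(T[:3,:3]@np.asarray(P).T+T[:3,3:4]);q=k["K"]@q;return (q[:2]/q[2]).T
def back(c,px,z):
    k=CAL[c];d=k["T"][:3,:3]@np.linalg.inv(k["K"])@[px[0],px[1],1];o=k["T"][:3,3];return o+d*(z-o[2])/d[2]
def grad(im,s):
    im=cv2.GaussianBlur(im.astype(float),(0,0),s);gx=np.zeros(im.shape);gy=gx.copy()
    gx=cv2.Sobel(im,-1,1,0)/8;gy=cv2.Sobel(im,-1,0,1)/8
    return np.stack([gx,gy],-1).transpose(2,3,0,1)   # ch,2,h,w
def sample(a,p): return cv2.remap(a.astype(np.float32),p[:,0:1].astype(np.float32),p[:,1:2].astype(np.float32),1)[:,0]
def box(x0,x1,y0,y1,z0,z1):
    v=np.array([(x,y,z) for x in(x0,x1) for y in(y0,y1) for z in(z0,z1)],float);return v
F=[((0,1,3,2),0,-1),((4,5,7,6),0,1),((0,1,5,4),1,-1),((2,3,7,6),1,1),((0,2,6,4),2,-1),((1,3,7,5),2,1)]
def pose(p,yaw,V):
    c,s=np.cos(yaw),np.sin(yaw);return V@np.array([[c,s,0],[-s,c,0],[0,0,1]])+p
def render(c,p,yaw,boxes,shape,up=4,roi=None):
    x0,y0,w,h=roi;m=np.zeros((h*up,w*up),np.uint8)
    for b in boxes:
        q=proj(c,pose(p,yaw,b));q=((q-[x0,y0]+.5)*up-.5)
        cv2.fillConvexPoly(m,cv2.convexHull(np.round(q*16).astype(np.int32)),255,shift=4)
    return cv2.resize(m,(w,h),interpolation=cv2.INTER_AREA)/255.
E
cat > f1.py <<'E'
from fit import *
I={c:cv2.imread(f"pics/{c}0.png").astype(float) for c in("scene","top")}
mm=lambda *a:box(*[v/1000 for v in a])
pack=[mm(-41,47,-30,30,0,16),mm(-67,-41,-25,25,0,5),mm(-22,22,-9,9,16,44)]
ROI={"top":(243,198,42,40),"scene":(258,180,31,35)}
def data(c):
    x,y,w,h=ROI[c];a=I[c][y:y+h,x:x+w];bg=np.median(np.concatenate([a[0],a[-1]]),0)
    d=np.abs(a-bg).max(-1);return np.clip(d/(0.6*np.percentile(d,97)),0,1)
D={c:data(c) for c in ROI}
def cost(v,cs,sg={"top":.8,"scene":.4}):
    e=0
    for c in cs:
        m=cv2.GaussianBlur(render(c,[v[0],v[1],0],v[2],pack,None,4,ROI[c]),(0,0),sg[c]);e+=np.abs(m-D[c]).mean()
    return e
p0=back("top",(263,218),.01);print(p0)
for cs in(("top",),("scene",),("top","scene")):
    r=DE(cost,[(p0[0]-.03,p0[0]+.03),(p0[1]-.03,p0[1]+.03),(-1.8,-1.0)],args=(cs,),seed=1,maxiter=60);print("pack",cs,r.x.round(4),r.fun)
# dock: gradient along edges
E=[]
def rect(x0,x1,y,z,cr):
    P=[(x0,-y,z),(x1,-y,z),(x1,y,z),(x0,y,z)];return [(np.array(P[i])/1000,np.array(P[(i+1)%4])/1000,cr) for i in range(4)]
plate=rect(-105,105,43,0,0);head=rect(47,92,40.5,50,1);lip=rect(-92,-61,40.5,22,1)
seat=[(np.array((-55,s*32.5,6))/1000,np.array((47,s*32.5,6))/1000,1) for s in(1,-1)]
SEL={"top":[plate[3],plate[0],plate[2]]+head+lip+[plate[1]]*0,
 "scene":[plate[2],plate[3]]+head+lip}
G={c:np.sqrt((grad(I[c],.7 if c=="scene" else .4)**2).sum(1)).max(0) if 0 else None for c in I}
for c in I:
    im=cv2.GaussianBlur(I[c].mean(-1),(0,0),.6);G[c]=(cv2.Sobel(im,-1,1,0)/8,cv2.Sobel(im,-1,0,1)/8)
def dcost(v,cs):
    e=0
    for c in cs:
        for a,b,cr in SEL[c]:
            o=np.array([v[3]*cr,0,0]);n=12
            P=np.linspace(a+o,b+o,n+2)[1:-1];q=proj(c,pose([v[0],v[1],.008],v[2],P))
            t=q[-1]-q[0];L=np.linalg.norm(t);t/=L
            g=np.abs(-t[1]*sample(G[c][0],q)+t[0]*sample(G[c][1],q))
            e-=np.minimum(g,12).mean()*L/30
    return e
p0=back("top",(187,205),.02);print(p0)
for cs in(("top",),("scene",),("top","scene")):
    r=DE(dcost,[(p0[0]-.03,p0[0]+.03),(p0[1]-.03,p0[1]+.03),(-1.8,-1.0),(-.008,.008)],args=(cs,),seed=1,maxiter=120);print("dock",cs,r.x.round(4),r.fun)
# overlay
v=r.x;out=[]
for c,(x,y,w,h) in {"top":(158,180,64,48),"scene":(165,197,80,60)}.items():
    u=6.25 if c=="top" else 5
    a=cv2.resize(I[c][y:y+h,x:x+w].astype(np.uint8),(400,300),interpolation=cv2.INTER_LINEAR);b=a.copy()
    for A,B,cr in plate+head+lip+seat:
        o=np.array([v[3]*cr,0,0]);q=(proj(c,pose([v[0],v[1],.008],v[2],np.array([A+o,B+o])))-[x,y]+.5)*u
        cv2.line(b,tuple(q[0].astype(int)),tuple(q[1].astype(int)),(0,255,0) if cr else (0,0,255),1)
    out.append(np.vstack([a,b]))
cv2.imwrite("pics/ov.png",np.hstack(out))
E
python3 f1.py
```

```text
[ 0.46281117 -0.1471904   0.01      ]
pack ('top',) [ 0.4681 -0.1606 -1.369 ] 0.05064100908656283
pack ('scene',) [ 0.4672 -0.1581 -1.3705] 0.04367706411882757
pack ('top', 'scene') [ 0.4675 -0.1587 -1.3764] 0.0982239571770391
[0.50862829 0.159092   0.02      ]
dock ('top',) [ 0.5059  0.1563 -1.3892  0.0057] -71.85230221206248
dock ('scene',) [ 0.5088  0.1646 -1.375   0.0077] -56.790212612542135
dock ('top', 'scene') [ 0.5088  0.1586 -1.3521  0.0014] -122.8080643957852
```

View pics/ov.png

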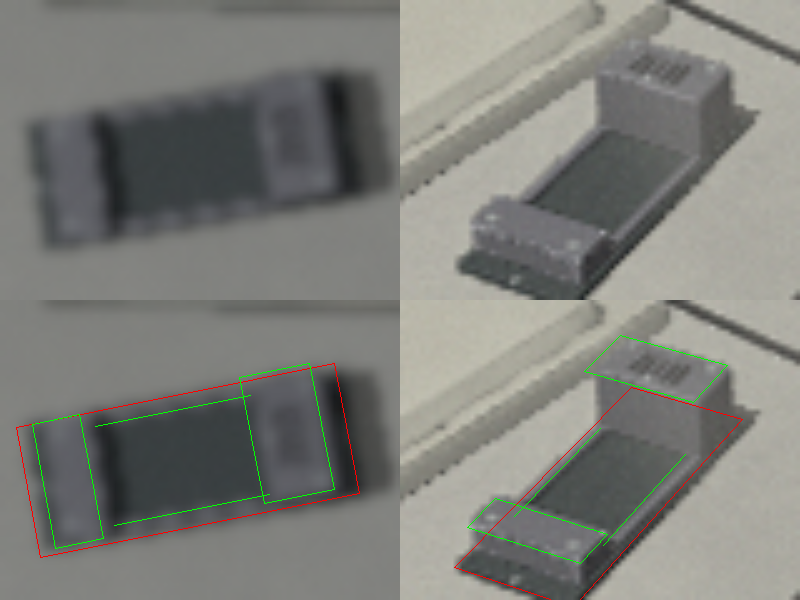

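```bash
cat > f2.py <<'E'
from fit import *
import sys
I={c:cv2.imread(f"pics/{c}0.png").astype(float) for c in("scene","top")}
R={"top":(160,186,68,40),"scene":(170,200,76,64)};UP=3
U={c:cv2.GaussianBlur(cv2.resize(I[c][y:y+h,x:x+w],(w*UP,h*UP),interpolation=cv2.INTER_LINEAR),(0,0),1) for c,(x,y,w,h) in R.items()}
def labels(c,v):
    x,y,yaw,u,s1,s2=v[:6];sh=v[6:8] if c=="top" else v[8:10]
    u*=1000;s1*=1000;s2*=1000
    B=[(105,105+s2,-38,43,-8,-7.9),(-105,-92+u,-43,43,-8,0),(92+u,105,-43,43,-8,0),(-92+u,92+u,-43,43,-8,0),(-61+u,-61+u+s1,-32.5,32.5,0,.1),
       (-61+u,47+u,32.5,40.5,0,6),(-61+u,47+u,-40.5,-32.5,0,6),(47+u,92+u,-40.5,40.5,0,50),(-92+u,-61+u,-40.5,40.5,0,22)]
    x0,y0,w,h=R[c];m=np.zeros((h*UP,w*UP),np.uint8);cam=CAL[c]["T"][:3,3];k=1
    for i,b in enumerate(B):
        V=pose([x,y,.008],yaw,box(*b)/1000);q=((proj(c,V)+sh-[x0,y0]+.5)*UP-.5)*16
        ctr=V.mean(0)
        for f,_,_ in F:
            P=V[list(f)];n=P.mean(0)-ctr
            nn=np.cross(P[1]-P[0],P[2]-P[0]);nn=nn*np.sign(nn@n)
            lab=k;k+=1
            if nn@(cam-P.mean(0))>0: cv2.fillConvexPoly(m,np.round(q[list(f)]).astype(np.int32),lab,shift=4)
    return m
def cost(v,cs):
    e=0
    for c in cs:
        m=labels(c,v).ravel();X=U[c].reshape(-1,3);n=np.bincount(m,minlength=60)
        M=np.stack([np.bincount(m,X[:,k],60) for k in range(3)],1)/np.maximum(n,1)[:,None]
        e+=np.minimum(np.abs(X-M[m]).mean(1),25).mean()
    sh=np.array(v[6:10]);return e+.03*(sh**2).sum()
if __name__=="__main__":
    b=[(.485,.53),(.135,.185),(-1.5,-1.28),(-.008,.008),(0,.03),(0,.06)]+[(-1.5,1.5)]*4
    for cs in(("top",),("scene",),("top","scene")):
        r=DE(cost,b,args=(cs,),seed=2,maxiter=150,popsize=10,polish=False);print("dock",cs,r.x.round(4),r.fun)
    v=r.x;out=[]
    for c,(x,y,w,h) in R.items():
        a=cv2.resize(I[c][y:y+h,x:x+w].astype(np.uint8),(w*UP,h*UP),interpolation=cv2.INTER_LINEAR);m=labels(c,v)
        ed=(cv2.morphologyEx(m,cv2.MORPH_GRADIENT,np.ones((2,2)))>0);o=a.copy();o[ed]=(0,255,0)
        out.append(cv2.resize(np.vstack([a,o]),(400,int(400*2*h/w))))
    H=max(o.shape[0] for o in out);cv2.imwrite("pics/ov2.png",np.hstack([cv2.copyMakeBorder(o,0,H-o.shape[0],0,0,0) for o in out])[:,:800])
    print(H)
E
time python3 f2.py
```

```text
dock ('top',) [ 5.0910e-01  1.5480e-01 -1.3894e+00 -5.0000e-04  1.5200e-02  2.0400e-02
  3.3180e-01  8.3000e-02  8.9400e-02  2.6370e-01] 4.981621022676657
dock ('scene',) [ 5.0710e-01  1.5700e-01 -1.3796e+00 -6.0000e-04  1.3200e-02  2.1500e-02
  7.8500e-02 -4.1000e-01  7.9000e-02 -3.4980e-01] 8.885295799494745
dock ('top', 'scene') [ 5.0720e-01  1.5370e-01 -1.3799e+00  1.0000e-03  1.1700e-02  2.0300e-02
 -1.8450e-01 -1.8530e-01 -3.3680e-01  7.4700e-02] 13.852257009851325
673
real	0m23.830s
user	0m23.331s
sys	0m0.980s
```

```bash
python3 -c "
import cv2;a=cv2.imread('pics/ov2.png');cv2.imwrite('pics/ov3.png',cv2.resize(a,(713,600)))"
```

```text
(no output)
```

View pics/ov3.png

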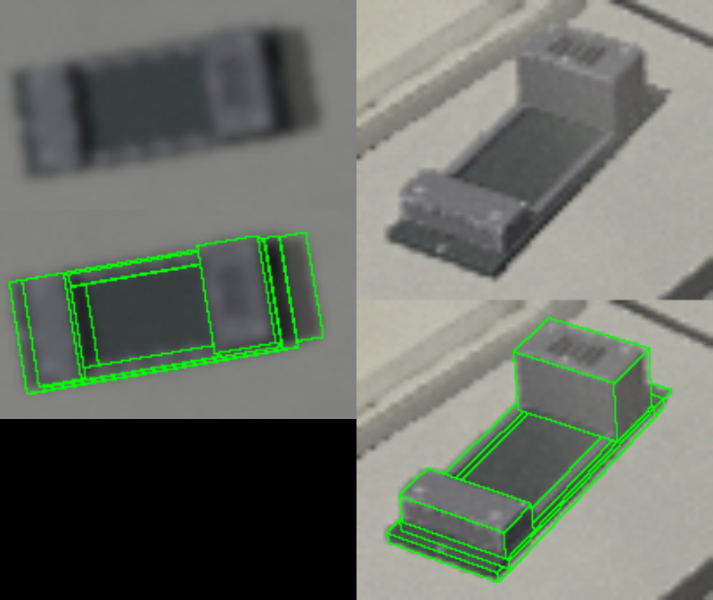

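The overlays match in both views. The dock is at about (0.507, 0.154) with yaw -1.38 rad and cradle offset near 0, and the pack is at (0.4675, -0.159) with yaw -1.372. The tool can't tilt, so the pack has to pivot about the pinch line. I'll grip high on the rib, towards the tail.

```bash
cat > go.py <<'E'
import numpy as np,sys
from workcell import env
from scipy.spatial.transform import Rotation as Ro
def st():
    s=env.get_state();R=Ro.from_quat(np.roll(s["orientation"],-1)).as_matrix();return s,R
def delta(tgt,yawx):  # tool x axis world angle
    s,R=st();d=R.T@(np.array(tgt)-s["tcp_pos"]);cur=np.arctan2(R[1,0],R[0,0])
    print("t",round(s["clock"],2),"tool d mm",(1000*d).round(1),"turn",round(-(((yawx-cur+np.pi)%(2*np.pi))-np.pi),4),"tcp",s["tcp_pos"].round(4),"F",s["wrist_force"].round(2),"gap",round(s["finger_gap"],4),"grip",round(s["grip_force"],1))
def fr(p,yaw,q): c,sn=np.cos(yaw),np.sin(yaw);return np.array([p[0]+c*q[0]-sn*q[1],p[1]+sn*q[0]+c*q[1],p[2]+q[2]])
PACK=([.4675,-.159,0],-1.372);DOCK=([.5072,.1545,.008],-1.380)
E
python3 -m pendant '[[1,0,0,0,-0.185],[1,0,0,0,-0.185],[1,0,0,0,-0.185],[1,0,0,0,-0.185],[1,0,0,0,-0.185],[1,0,0,0,-0.185],[1,0,0,0,-0.185],[1,0,0,0,-0.185]]' 20
python3 -c "
from go import *
delta(fr(*PACK,[.012,0,.036]),PACK[1]+np.pi)"
```

```text
clock: 2.0
tcp_pos: [0.1638, -0.5512, 0.2483]
orientation: [0.0, 0.631, 0.775, -0.0]
wrist_force: [0.1, -0.2, -0.3]
finger_gap: 0.0852
grip_force: 0.0
t 2.0 tool d mm [310.5 376.9 212.3] turn 0.0053 tcp [ 0.1638 -0.5512  0.2483] F [ 0.07 -0.2  -0.32] gap 0.0852 grip 0.0
```

```bash
python3 -m pendant '[[1,0.0388,0.0471,0.008,0.005],[1,0.0388,0.0471,0.008,0],[1,0.0388,0.0471,0.008,0],[1,0.0388,0.0471,0.008,0],[1,0.0388,0.0471,0.008,0],[1,0.0388,0.0471,0.008,0],[1,0.0388,0.0471,0.008,0],[1,0.0388,0.0471,0.008,0]]' >/dev/null; python3 -m pendant '[[1,0,0,0.03,0],[1,0,0,0,0]]'
python3 -c "
from go import *
delta(fr(*PACK,[.012,0,.036]),PACK[1]+np.pi)"
```

```text
clock: 3.25
tcp_pos: [0.4726, -0.1724, 0.1525]
orientation: [-0.002, 0.635, 0.773, -0.0]
wrist_force: [-0.4, -0.4, 0.8]
finger_gap: 0.0851
grip_force: 0.0
t 3.25 tool d mm [  1.8  -2.  116.5] turn -0.0038 tcp [ 0.4726 -0.1724  0.1525] F [-0.35 -0.36  0.78] gap 0.0851 grip 0.0
```

```bash
python3 -m pendant '[[1,0.0015,-0.0015,0.04,0],[1,0,0,0.04,0],[1,0,0,0.025,0],[1,0,0,0.008,0],[1,0,0,0,0]]' >/dev/null;python3 -c "
from go import *
delta(fr(*PACK,[.012,0,.036]),PACK[1]+np.pi)"
```

```text
t 3.88 tool d mm [ 3.4 -1.7  6. ] turn -0.0071 tcp [ 0.4722 -0.1738  0.042 ] F [-0.53  0.67  0.32] gap 0.0854 grip 0.0
```

```bash
python3 -m pendant '[[1,0.0035,-0.0015,0.005,-0.006],[1,0,0,0,0],[-1,0,0,0,0],[-1,0,0,0,0],[-1,0,0,0,0],[-1,0,0,0,0]]' 20;python3 -c "
from go import *
delta(fr(*PACK,[.012,0,.036]),PACK[1]+np.pi)"
```

```text
clock: 4.62
tcp_pos: [0.4701, -0.1699, 0.0364]
orientation: [0.0, 0.633, 0.774, 0.0]
wrist_force: [-0.6, 0.6, 0.3]
finger_gap: 0.0179
grip_force: 22.4
t 4.62 tool d mm [-0.9 -0.4  0.4] turn 0.0003 tcp [ 0.4701 -0.1699  0.0364] F [-0.55  0.61  0.32] gap 0.0179 grip 22.4
```

```bash
python3 -m pendant '[[-1,0,0,-0.02,0],[-1,0,0,-0.03,0],[-1,0,0,-0.03,0],[-1,0,0,0,0],[-1,0,0,0,0]]';python3 -c "
from fit import *
a=[]
for c in('top','scene'):
    im=env.read_camera(c)[:,:,::-1].copy();cv2.imwrite('pics/%s1.png'%c,im)
    p=proj(c,[[.47,-.16,.11]])[0].astype(int);x,y=p-[32,28];a.append(cv2.resize(im[y:y+56,x:x+64],(400,350),interpolation=cv2.INTER_LINEAR));print(x,y)
cv2.imwrite('pics/lift.png',np.hstack(a))"
```

```text
clock: 5.25
tcp_pos: [0.4692, -0.1695, 0.1152]
orientation: [-0.001, 0.633, 0.774, -0.0]
wrist_force: [0.5, 0.6, -3.3]
finger_gap: 0.0172
grip_force: 22.0
234 187
243 142
```

View pics/lift.png

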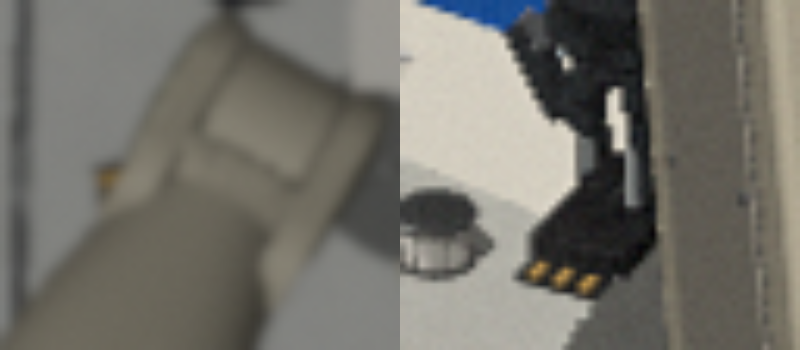

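```bash
cat >> fit.py <<'E'
def tipw(tcp,yaw,phi,q,g=(.012,.038)):
    # q: pack coords (x from mid, y, z from underside); pivot g ; tail-up by phi
    x,z=q[0]-g[0],q[2]-g[1];c,s=np.cos(phi),np.sin(phi);X=x*c-z*s;Z=x*s+z*c
    return np.array([tcp[0]+np.cos(yaw)*X-np.sin(yaw)*q[1],tcp[1]+np.sin(yaw)*X+np.cos(yaw)*q[1],tcp[2]+.002+Z])
E
python3 -c "
from fit import *
for d in(0,5,10,15,20,30,40):print(d,proj('scene',[tipw([.4692,-.1695,.1152],-1.372,np.radians(d),q) for q in((-.067,-.025,.005),(-.067,.025,.005),(-.041,-.03,.016))]).round(1).tolist())"
```

```text
0 [[273.8, 188.6], [260.6, 185.1], [278.5, 182.5]]
5 [[274.2, 189.8], [261.1, 186.3], [278.8, 183.4]]
10 [[274.7, 190.9], [261.6, 187.4], [279.1, 184.1]]
15 [[275.2, 191.8], [262.2, 188.3], [279.4, 184.7]]
20 [[275.8, 192.5], [262.8, 189.0], [279.8, 185.2]]
30 [[277.2, 193.4], [264.2, 189.9], [280.7, 185.8]]
40 [[278.7, 193.5], [265.9, 190.1], [281.7, 186.0]]
```

The pack is held but has not swung by itself (under 5°). I'll tip it by pushing the tongue tip against the outer rear face of the dock's head while raising the pivot on an arc. The horizontal distance then sets the tilt.

```bash
python3 -c "
from go import *
delta(fr(*DOCK,[.186,0,.080]),DOCK[1]+np.pi)
delta(fr(*DOCK,[.186,0,.044-.002]),DOCK[1]+np.pi)"
```

```text
t 5.35 tool d mm [123.7 100.2  26.7] turn 0.0081 tcp [ 0.4688 -0.1692  0.1147] F [-0.1  -0.49 -1.87] gap 0.0174 grip 22.0
t 5.35 tool d mm [123.6 100.3  64.7] turn 0.0081 tcp [ 0.4688 -0.1692  0.1147] F [-0.1  -0.49 -1.87] gap 0.0174 grip 22.0
```

```bash
python3 -m pendant '[[-1,0.015,0.012,0,0.008],[-1,0.03,0.025,0,0],[-1,0.035,0.03,0,0],[-1,0.03,0.025,0.02,0],[-1,0.0135,0.008,0.025,0],[-1,0,0,0.018,0],[-1,0,0,0,0],[-1,0,0,0,0]]'; python3 -c "
from go import *
delta(fr(*DOCK,[.186,0,.042]),DOCK[1]+np.pi)"
```

```text
clock: 6.35
tcp_pos: [0.5443, -0.0297, 0.0532]
orientation: [-0.0, 0.637, 0.771, -0.0]
wrist_force: [0.4, -0.3, -2.1]
finger_gap: 0.0175
grip_force: 21.9
t 6.35 tool d mm [ 1.9 -1.5  3.2] turn -0.0002 tcp [ 0.5443 -0.0297  0.0532] F [ 0.39 -0.34 -2.07] gap 0.0175 grip 21.9
```

```bash
python3 -m pendant '[[-1,0.007,-0.0015,0.001,0],[-1,0.006,0,0,0],[-1,0,0,0,0]]'|grep -E "tcp|wrist"; python3 -m pendant '[[-1,0.002,0,0,0],[-1,0,0,0,0]]'|grep -E "tcp|wrist";python3 -m pendant '[[-1,0.002,0,0,0],[-1,0,0,0,0]]'|grep -E "tcp|wrist";python3 -m pendant '[[-1,0.003,0,0,0],[-1,0,0,0,0]]'|grep -E "tcp|wrist"
```

```text
tcp_pos: [0.5405, -0.0165, 0.0527]
wrist_force: [-0.6, 0.7, -3.0]
tcp_pos: [0.5402, -0.015, 0.0524]
wrist_force: [-0.6, 0.4, -1.9]
tcp_pos: [0.5401, -0.014, 0.0525]
wrist_force: [0.0, -4.8, -0.7]
tcp_pos: [0.5401, -0.0136, 0.0531]
wrist_force: [-1.6, -12.6, 0.7]
```

```bash
python3 -m pendant '[[-1,0.002,0,-0.005,0],[-1,0.003,0,-0.004,0],[-1,0.003,0,-0.004,0],[-1,0,0,0,0]]'|grep -E "tcp|wrist"; python3 -m pendant '[[-1,0.0035,0,-0.005,0],[-1,0.0035,0,-0.004,0],[-1,0.003,0,-0.0035,0],[-1,0,0,0,0]]'|grep -E "tcp|wrist|gap"
```

```text
tcp_pos: [0.5384, -0.004, 0.0661]
wrist_force: [0.0, -7.6, 1.1]
tcp_pos: [0.5361, 0.0074, 0.0782]
wrist_force: [1.1, -4.0, -0.2]
finger_gap: 0.0174
```

```bash
python3 -m pendant '[[-1,0.004,0,-0.0035,0],[-1,0.004,0,-0.003,0],[-1,0.004,0,-0.003,0],[-1,0.004,0,-0.0025,0],[-1,0.004,0,-0.0025,0],[-1,0,0,0,0]]'|grep -E "tcp|wrist|gap"; python3 -c "
from fit import *
a=[]
for c in('top','scene'):
    im=env.read_camera(c)[:,:,::-1].copy();cv2.imwrite('pics/%s2.png'%c,im)
    p=proj(c,[[.53,.05,.05]])[0].astype(int);x,y=p-[32,28];a.append(cv2.resize(im[y:y+56,x:x+64],(400,350),interpolation=cv2.INTER_LINEAR));print(x,y)
cv2.imwrite('pics/tilt.png',np.hstack(a))"
```

```text
tcp_pos: [0.5318, 0.0279, 0.0923]
wrist_force: [1.9, -1.5, -2.2]
finger_gap: 0.0179
181 171
190 178
```

View pics/tilt.png

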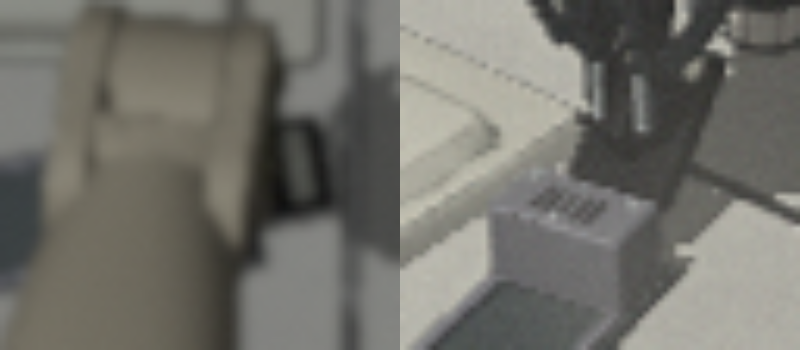

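```bash
python3 -m pendant '[[-1,-0.002,0,0,0],[-1,-0.002,0,-0.005,0],[-1,0,0,-0.02,0],[-1,0,0,-0.03,0],[-1,0,0,-0.015,0],[-1,0,0,0,0]]' 90; python3 -c "
from go import *
delta(fr(*DOCK,[-.017,0,.160]),DOCK[1]+np.pi)"
```

```text
clock: 10.07
tcp_pos: [0.5336, 0.0231, 0.1634]
orientation: [0.001, 0.636, 0.771, 0.001]
wrist_force: [0.3, 0.4, -2.5]
finger_gap: 0.0161
grip_force: 90.0
t 10.07 tool d mm [151.   -1.   -4.7] turn 0.0001 tcp [0.5336 0.0231 0.1634] F [ 0.28  0.35 -2.5 ] gap 0.0161 grip 90.0
```

```bash
python3 -m pendant '[[-1,0.015,0,0,0],[-1,0.03,0,0,0],[-1,0.035,0,0,0],[-1,0.035,0,0,0],[-1,0.025,-0.001,0,0],[-1,0.011,0,0,0],[-1,0,0,0,0],[-1,0,0,0,0]]'|grep gri; python3 -c "
from go import *
from fit import *
delta(fr(*DOCK,[-.017,0,.0799]),DOCK[1]+np.pi)
a=[];s=env.get_state()
for c in('top','scene'):
    im=env.read_camera(c)[:,:,::-1].copy();cv2.imwrite('pics/%s3.png'%c,im)
    p=proj(c,[s['tcp_pos']-[0,0,.03]])[0].astype(int);x,y=p-[32,28];t=cv2.resize(im[y:y+56,x:x+64],(400,350),interpolation=cv2.INTER_LINEAR);o=t.copy()
    for q in [[(-.067,-.025,0),(-.067,.025,0),(-.067,.025,.005),(-.067,-.025,.005)],[(-.041,-.03,0),(-.041,.03,0),(-.041,.03,.016),(-.041,-.03,.016)],[(.047,-.03,0),(.047,.03,0),(.047,.03,.016),(.047,-.03,.016)]]:
        P=(proj(c,[tipw(s['tcp_pos'],-1.38,np.radians(40),w) for w in q])-[x,y]+.5)*6.25
        cv2.polylines(o,[P.astype(int)],True,(0,255,0))
    a.append(np.vstack([t,o])[:600] if 0 else np.vstack([t,o]))
cv2.imwrite('pics/over.png',cv2.resize(np.hstack(a),(686,600)))"
```

```text
grip_force: 90.0
t 11.07 tool d mm [ 0.3  1.  74. ] turn -0.0004 tcp [0.5031 0.1708 0.1619] F [-0.33  0.28 -2.01] gap 0.0163 grip 90.0
```

View pics/over.png

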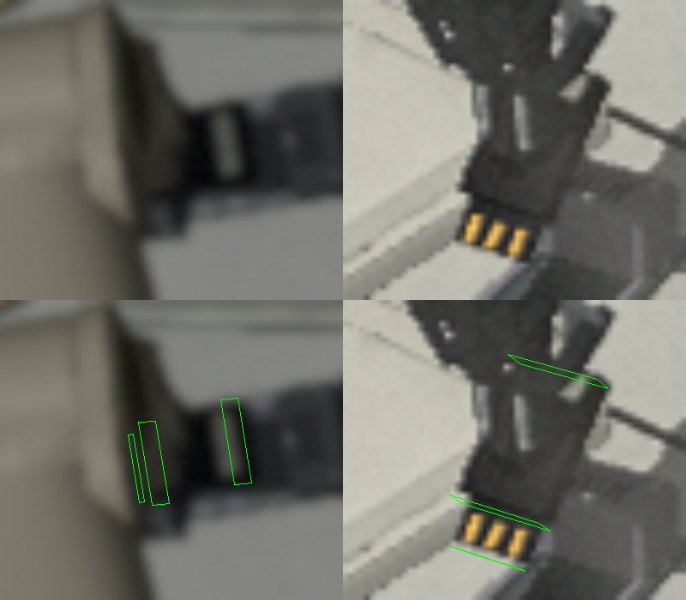

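```bash
python3 -m pendant '[[-1,0,0.001,0.02,0],[-1,0,0,0.025,0],[-1,0,0,0.015,0],[-1,0,0,0.008,0],[-1,0,0,0,0]]'|grep -E "tcp|wrist";for i in 1; do python3 -m pendant '[[-1,0,0,0.003,0],[-1,0,0,0,0]]'|grep -E "tcp|wrist";python3 -m pendant '[[-1,0,0,0.002,0],[-1,0,0,0,0]]'|grep -E "tcp|wrist"; python3 -m pendant '[[-1,0,0,0.002,0],[-1,0,0,0,0]]'|grep -E "tcp|wrist"; done; python3 -c "
from go import *
delta(fr(*DOCK,[-.017,0,.0799]),DOCK[1]+np.pi)"
```

```text
tcp_pos: [0.504, 0.1713, 0.094]
wrist_force: [-0.7, 1.0, -2.5]
tcp_pos: [0.5044, 0.1716, 0.0917]
wrist_force: [0.8, 0.1, -2.2]
tcp_pos: [0.504, 0.1715, 0.0893]
wrist_force: [1.2, -0.3, -2.0]
tcp_pos: [0.504, 0.1715, 0.0871]
wrist_force: [0.4, 0.5, -3.2]
t 12.55 tool d mm [-0.3 -0.  -0.8] turn 0.0002 tcp [0.504  0.1715 0.0871] F [ 0.39  0.47 -3.18] gap 0.0164 grip 90.1
```

```bash
for i in 1; do python3 -m pendant '[[-1,0,0,0.0015,0],[-1,0,0,0,0]]'|grep -E "tcp|wrist";python3 -m pendant '[[-1,0,0,0.0015,0],[-1,0,0,0,0]]'|grep -E "tcp|wrist"; python3 -m pendant '[[-1,0,0,0.0015,0],[-1,0,0,0,0]]'|grep -E "tcp|wrist"; done
```

```text
tcp_pos: [0.504, 0.1715, 0.0856]
wrist_force: [1.0, -0.0, -1.9]
tcp_pos: [0.504, 0.1714, 0.0841]
wrist_force: [0.5, 0.2, -2.1]
tcp_pos: [0.5043, 0.1714, 0.0835]
wrist_force: [-1.9, -0.6, 4.1]
```

```bash
python3 -m pendant '[[-1,0,0,-0.002,0],[-1,0.005,0,0,0],[-1,0.003,0,0,0],[-1,0,0,0,0]]'|grep -E "tcp|wrist";for i in 1; do python3 -m pendant '[[-1,0.002,0,0,0],[-1,0,0,0,0]]'|grep -E "tcp|wrist";python3 -m pendant '[[-1,0.0015,0,0,0],[-1,0,0,0,0]]'|grep -E "tcp|wrist"; python3 -m pendant '[[-1,0.0015,0,0,0],[-1,0,0,0,0]]'|grep -E "tcp|wrist"; done
```

```text
tcp_pos: [0.5024, 0.1797, 0.0846]
wrist_force: [-0.7, -0.2, -3.2]
tcp_pos: [0.5022, 0.1812, 0.0847]
wrist_force: [0.3, -0.4, -2.1]
tcp_pos: [0.502, 0.1825, 0.0848]
wrist_force: [-0.0, -3.0, -1.6]
tcp_pos: [0.5017, 0.184, 0.0848]
wrist_force: [0.2, -3.7, -1.0]
```

```bash
python3 -m pendant '[[-1,0.0015,0,0,0],[-1,0.0015,0,0,0],[-1,0,0,0,0]]'|grep -E "tcp|wrist"; python3 -m pendant '[[-1,0.0005,0,0.0005,0],[-1,0,0,0,0]]'|grep -E "tcp|wrist";  python3 -c "
from go import *
delta(fr(*DOCK,[-.017,0,.0799]),DOCK[1]+np.pi)"
```

```text
tcp_pos: [0.5011, 0.187, 0.0848]
wrist_force: [-0.1, -4.9, -1.5]
tcp_pos: [0.5011, 0.1874, 0.0845]
wrist_force: [0.2, -4.8, -0.5]
t 15.18 tool d mm [-16.5  -0.3  -3.4] turn 0.0001 tcp [0.5011 0.1874 0.0845] F [ 0.19 -4.79 -0.53] gap 0.0162 grip 90.5
```

```bash
python3 -m pendant '[[-1,0.001,0,0.001,0],[-1,0,0,0,0],[-1,0,0,0,0]]' 20|grep -E "tcp|wrist|gap"; python3 -m pendant '[[-1,-0.003,0,0.002,0],[-1,-0.003,0,0.0015,0],[-1,0,0,0,0]]'|grep -E "tcp|wrist"
```

```text
tcp_pos: [0.5011, 0.1881, 0.0838]
wrist_force: [0.6, -6.0, 1.9]
finger_gap: 0.0164
tcp_pos: [0.5023, 0.1849, 0.0822]
wrist_force: [-4.6, 0.0, 14.7]
```

```bash
python3 -m pendant '[[-1,0,0,0,0]]'; python3 -c "
from go import *
delta(fr(*DOCK,[-.017,0,.0799]),DOCK[1]+np.pi);s,R=st();print(R.round(4),s['ft_torque'])"
```

```text
clock: 16.05
tcp_pos: [0.5023, 0.1849, 0.0822]
orientation: [-0.001, 0.636, 0.772, 0.003]
wrist_force: [-4.0, -0.0, 13.3]
finger_gap: 0.0164
grip_force: 92.5
t 16.05 tool d mm [-13.8  -0.9  -5.7] turn 0.0015 tcp [0.5023 0.1849 0.0822] F [-4.03 -0.03 13.26] gap 0.0164 grip 92.5
[[-0.1911  0.9816  0.0018]
 [ 0.9816  0.1911  0.0053]
 [ 0.0049  0.0028 -1.    ]] [0.59335892 1.31840415 0.05173748]
```

```bash
python3 -m pendant '[[-1,0.003,0,-0.002,0],[-1,0.003,0,-0.0015,0],[-1,0,0,0,0]]' 20|grep -E "tcp|wrist|gri"; python3 -m pendant '[[-0.605,0,0,0,0],[-0.605,0,0,0,0]]' 20|grep -E "tcp|wrist|gri|gap"; python3 -m pendant '[[-0.595,0,0,0,0],[-0.595,0,0,0,0]]' 20|grep -E "tcp|wrist|gri|gap"
```

```text
tcp_pos: [0.5013, 0.1882, 0.0834]
wrist_force: [1.4, -5.7, -0.5]
grip_force: 90.6
tcp_pos: [0.5014, 0.1881, 0.0833]
wrist_force: [2.8, -5.9, -0.9]
finger_gap: 0.0171
grip_force: 50.2
tcp_pos: [0.5013, 0.1881, 0.0833]
wrist_force: [1.4, -5.7, -0.3]
finger_gap: 0.0175
grip_force: 31.4
```

```bash
python3 -m pendant '[[-0.588,0,0,0.001,0],[-0.588,0,0,0,0]]'|grep -E "tcp|wrist|gri|gap"; python3 -m pendant '[[-0.588,-0.003,0,0.0025,0],[-0.588,-0.003,0,0.002,0],[-0.588,0,0,0,0]]'|grep -E "tcp|wrist|gri"
```

```text
tcp_pos: [0.5014, 0.1881, 0.0831]
wrist_force: [-1.0, -5.9, 4.5]
finger_gap: 0.0179
grip_force: 18.8
tcp_pos: [0.5025, 0.1827, 0.079]
wrist_force: [-1.2, -5.4, 7.8]
grip_force: 19.1
```

```bash
python3 -m pendant '[[-0.588,-0.003,0,0.002,0],[-0.588,-0.003,0,0.002,0],[-0.588,0,0,0,0]]'|grep -E "tcp|wrist|gri"; python3 -m pendant '[[-0.588,-0.003,0,0.002,0],[-0.588,-0.003,0,0.0025,0],[-0.588,0,0,0,0]]'|grep -E "tcp|wrist|gri"
```

```text
tcp_pos: [0.5036, 0.177, 0.0747]
wrist_force: [-1.8, -4.3, 5.8]
grip_force: 18.6
tcp_pos: [0.5046, 0.1711, 0.0697]
wrist_force: [0.1, -3.8, 3.7]
grip_force: 18.2
```

```bash
python3 -m pendant '[[-0.588,0.0015,0,0,0],[-0.588,0,0,0,0]]'|grep -E "tcp|wrist|gri";python3 -c "
from fit import *
a=[];s=env.get_state()
for c in('top','scene'):
    im=env.read_camera(c)[:,:,::-1].copy();cv2.imwrite('pics/%s4.png'%c,im)
    p=proj(c,[s['tcp_pos']-[0,0,.04]])[0].astype(int);x,y=p-[32,28];t=cv2.resize(im[y:y+56,x:x+64],(400,350),interpolation=cv2.INTER_LINEAR);o=t.copy()
    for q in [[(-.067,-.025,0),(-.067,.025,0),(-.067,.025,.005),(-.067,-.025,.005)],[(-.041,-.03,0),(-.041,.03,0),(-.041,.03,.016),(-.041,-.03,.016)],[(.047,-.03,0),(.047,.03,0),(.047,.03,.016),(.047,-.03,.016)]]:
        P=(proj(c,[tipw(s['tcp_pos'],-1.38,np.radians(24),w,(.010,.036)) for w in q])-[x,y]+.5)*6.25
        cv2.polylines(o,[P.astype(int)],True,(0,255,0))
    a.append(np.vstack([t,o]))
cv2.imwrite('pics/over2.png',cv2.resize(np.hstack(a),(686,600)))"
```

```text
tcp_pos: [0.5045, 0.1716, 0.0699]
wrist_force: [-0.5, -8.0, 7.1]
grip_force: 18.6
```

View pics/over2.png

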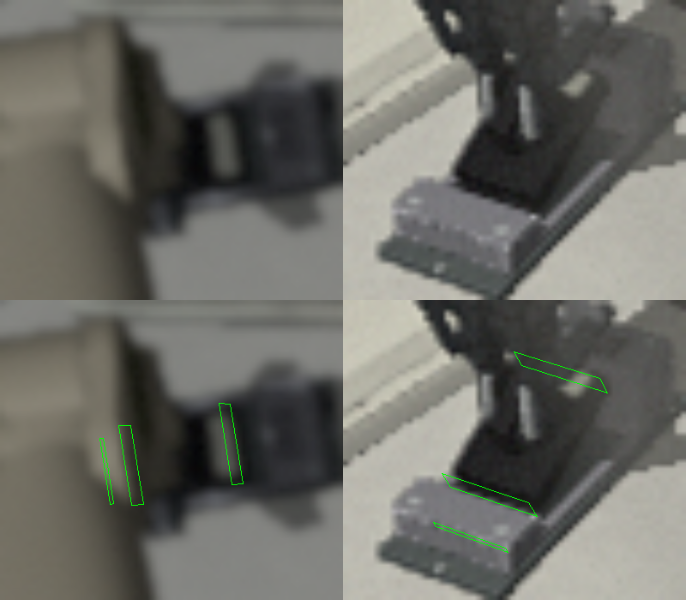

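```bash
python3 -m pendant '[[-0.588,-0.004,0,0.004,0],[-0.588,-0.004,0,0.004,0],[-0.588,0,0,0,0]]'|grep -E "tcp|wrist|gri"; python3 -m pendant '[[-0.588,-0.0035,0,0.0045,0],[-0.588,0,0,0,0]]'|grep -E "tcp|wrist|gri"
```

```text
tcp_pos: [0.5058, 0.1643, 0.0613]
wrist_force: [-0.4, -4.7, 3.3]
grip_force: 18.0
tcp_pos: [0.5065, 0.1609, 0.0565]
wrist_force: [1.3, -6.1, 2.3]
grip_force: 18.0
```

```bash
python3 -m pendant '[[-0.588,-0.003,0,0.004,0],[-0.588,0,0,0,0]]'|grep -E "tcp|wrist|gri"; python3 -m pendant '[[-0.588,-0.0025,0,0.004,0],[-0.588,0,0,0,0]]'|grep -E "tcp|wrist|gri"
```

```text
tcp_pos: [0.5069, 0.1581, 0.0523]
wrist_force: [1.9, -3.5, 0.3]
grip_force: 17.7
tcp_pos: [0.5073, 0.1558, 0.0484]
wrist_force: [1.9, -2.2, -0.4]
grip_force: 17.7
```

```bash
python3 -m pendant '[[-0.588,0.0015,0,0,0],[-0.588,0,0,0,0]]'|grep -E "tcp|wrist|gri"; python3 -m pendant '[[-0.588,-0.001,0,0.003,0],[-0.588,0,0,0,0]]'|grep -E "tcp|wrist|gri"
```

```text
tcp_pos: [0.5072, 0.1564, 0.0487]
wrist_force: [2.9, -6.1, 0.7]
grip_force: 17.8
tcp_pos: [0.5074, 0.1553, 0.0459]
wrist_force: [1.6, -6.8, 1.8]
grip_force: 18.2
```

```bash
python3 -m pendant '[[-0.588,-0.001,0,0.002,0],[-0.588,0,0,0,0]]'|grep -E "tcp|wrist|gri"; python3 -m pendant '[[-0.588,-0.001,0,0.002,0],[-0.588,0,0,0,0]]'|grep -E "tcp|wrist|gri"; python3 -m pendant '[[-0.588,-0.0005,0,0.002,0],[-0.588,0,0,0,0]]'|grep -E "tcp|wrist|gri"
```

```text
tcp_pos: [0.5075, 0.1548, 0.0447]
wrist_force: [-1.2, -5.9, 7.9]
grip_force: 18.9
tcp_pos: [0.5076, 0.1548, 0.0443]
wrist_force: [-5.8, -2.4, 21.9]
grip_force: 20.8
tcp_pos: [0.5075, 0.1547, 0.0428]
wrist_force: [-7.5, -1.8, 25.7]
grip_force: 22.2
```

```bash
python3 -m pendant '[[-0.588,0,-0.001,-0.001,0],[-0.588,0,0,0,0]]'|grep -E "tcp|wrist|gri"; python3 -m pendant '[[-0.588,0,-0.0015,0,0],[-0.588,0,0,0,0]]'|grep -E "tcp|wrist|gri";python3 -c "
from go import *
delta(fr(*DOCK,[-.0,0,.036]),DOCK[1]+np.pi);s,R=st();print(R.round(4),s['ft_torque'])"
```

```text
tcp_pos: [0.5075, 0.1547, 0.0429]
wrist_force: [-1.6, -0.3, 14.4]
grip_force: 20.8
tcp_pos: [0.5074, 0.1547, 0.0429]
wrist_force: [1.9, 0.6, 10.2]
grip_force: 20.4
t 21.52 tool d mm [-0.1 -0.3 -1.1] turn 0.0009 tcp [0.5074 0.1547 0.0429] F [ 1.91  0.64 10.21] gap 0.0178 grip 20.4
[[-0.1905  0.9817  0.0053]
 [ 0.9817  0.1905  0.0025]
 [ 0.0015  0.0057 -1.    ]] [ 0.10149672 -0.14837346 -0.14299309]
```

```bash
python3 -m pendant '[[-0.588,0,0.001,-0.0015,0],[-0.588,0,0,0,0]]'|grep -E "tcp|wrist|gri"; python3 -m pendant '[[-0.5,0,0,0,0],[-0.2,0,0,0,0],[0.2,0,0,0,0],[0.2,0,0,-0.02,0],[0.2,0,0,-0.05,0],[0.2,0,0,-0.06,0],[0.2,-0.05,0,-0.02,0],[0.2,-0.055,0,0,0]]'|grep -E "tcp|wrist|gri"; python3 -m pendant '[[0.2,-0.06,0,0,0],[0.2,-0.06,0,0,0],[0.2,0,0,0,0]]'|grep -E "tcp|wrist|gri"; python3 -c "
from fit import *
a=[]
for c in('top','scene'):
    im=env.read_camera(c)[:,:,::-1].copy();cv2.imwrite('pics/%s5.png'%c,im)
    p=proj(c,[[.507,.155,.02]])[0].astype(int);x,y=p-[38,28];t=cv2.resize(im[y:y+56,x:x+76],(400,295),interpolation=cv2.INTER_LINEAR);o=t.copy()
    for q in [[(-.041,-.03,0),(-.041,.03,0),(-.041,.03,.016),(-.041,-.03,.016)],[(.047,-.03,0),(.047,.03,0),(.047,.03,.016),(.047,-.03,.016)],[(-.022,-.009,.044),(-.022,.009,.044),(.022,.009,.044),(.022,-.009,.044)]]:
        P=(proj(c,pose([.5072,.1545,.008],-1.38,np.array(q)+[.001,0,0]))-[x,y]+.5)*400/76
        cv2.polylines(o,[P.astype(int)],True,(0,255,0))
    a.append(np.vstack([t,o]))
cv2.imwrite('pics/fin.png',np.hstack(a))"
```

```text
tcp_pos: [0.5072, 0.1536, 0.0429]
wrist_force: [3.4, -2.0, 5.3]
grip_force: 19.5
tcp_pos: [0.5271, 0.0503, 0.1946]
wrist_force: [0.7, -0.1, -1.0]
grip_force: 0.0
tcp_pos: [0.549, -0.0711, 0.1916]
wrist_force: [-0.2, -0.2, -0.9]
grip_force: 0.0
```

View pics/fin.png

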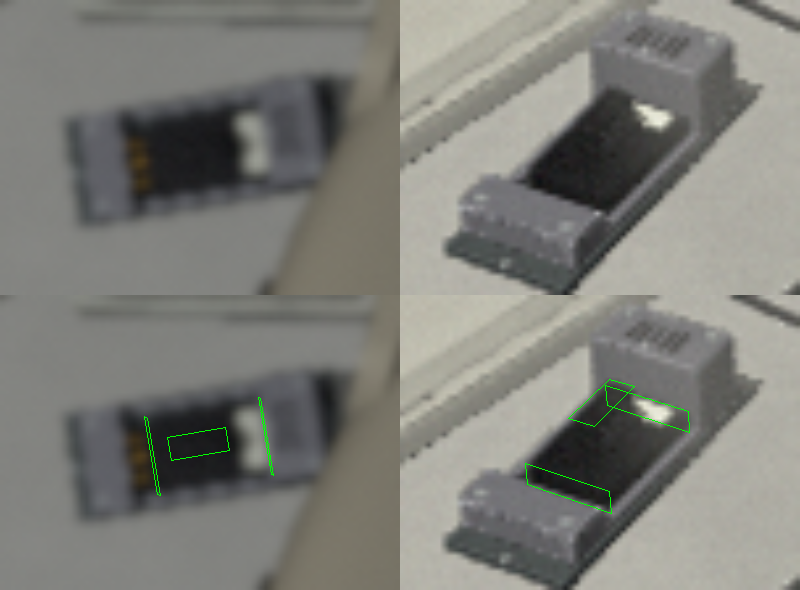

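Run:
```python
from fit import *
im=cv2.imread("pics/scene5.png").astype(float).mean(-1)
# transitions: head face vs pack tail top edge (side y>0/<0); pack front-top edge via lip is hidden
for y in(-.025,-.02,.012,.02,.026):
    z=np.arange(.004,.045,.0005);q=proj("scene",pose([.5072,.1545,.008],-1.38,np.array([[.048,y,k] for k in z])))
    v=sample(im,q);mid=(v[-20:].mean()+v[:16].min())/2;i=np.where(v>mid)[0];g=np.gradient(cv2.GaussianBlur(v[None],(0,0),2)[0]);print(y,"edge z mm",z[np.argmax(g[:60])]*1000,v[::8].round(0))
```

```text
-0.025 edge z mm 14.500000000000009 [ 76.  81.  87. 108. 114. 113. 116. 115. 113. 113. 116.]
-0.02 edge z mm 9.000000000000005 [ 79.  92. 118. 113. 112. 112. 113. 114. 113. 115. 117.]
0.012 edge z mm 18.500000000000014 [ 67.  81.  74.  66.  93. 109. 106. 110. 111. 109. 110.]
0.02 edge z mm 20.000000000000014 [ 56.  56.  57.  63.  81. 100. 109. 108. 109. 109. 111.]
0.026 edge z mm 18.000000000000014 [ 51.  58.  53.  58.  89. 107. 108. 108. 109. 106. 109.]
```

Run:
```python
from fit import *
A=cv2.imread("pics/scene0.png").astype(float).mean(-1);B=cv2.imread("pics/scene5.png").astype(float).mean(-1)
def edge(im,y,lo,hi,x=.048):
    z=np.arange(lo,hi,.0005);v=sample(im,proj("scene",pose([.5072,.1545,.008],-1.38,np.array([[x,y,k] for k in z]))))
    g=np.gradient(cv2.GaussianBlur(v[None],(0,0),2)[0]);w=np.clip(g,0,None)**2;return (z*w).sum()/w.sum()*1000
for y in np.arange(-.028,.0281,.004): print(round(y,3),"seat/head",edge(A,y,-.012,.02).round(1),"top",edge(A,y,.03,.07).round(1),"pack/head",edge(B,y,.004,.032).round(1))
# right flank: pack -y side against wall; body side edges across y at several x
for x in(-.03,-.01,.01,.03):
    ys=np.arange(-.042,.042,.0005);P=np.array([[x,k,.016] for k in ys]);v=sample(B,proj("scene",pose([.5072,.1545,.008],-1.38,P)));print(x,v[::6].round(0))
```

```text
-0.028 seat/head -7.1 top 47.3 pack/head 15.2
-0.024 seat/head 3.7 top 49.4 pack/head 13.4
-0.02 seat/head 5.0 top 50.1 pack/head 8.9
-0.016 seat/head 3.2 top 50.7 pack/head 7.2
-0.012 seat/head 6.0 top 47.6 pack/head 7.6
-0.008 seat/head 5.1 top 50.5 pack/head 23.9
-0.004 seat/head 3.5 top 47.4 pack/head 13.5
0.0 seat/head 3.2 top 49.2 pack/head 7.3
0.004 seat/head 5.1 top 55.1 pack/head 7.4
0.008 seat/head 3.8 top 60.7 pack/head 8.9
0.012 seat/head 5.6 top 54.8 pack/head 17.7
0.016 seat/head 5.1 top 48.5 pack/head 19.8
0.02 seat/head 3.7 top 50.0 pack/head 20.4
0.024 seat/head 5.5 top 49.9 pack/head 19.3
0.028 seat/head 5.2 top 50.3 pack/head 18.5
-0.03 [116.  81.  43.  36.  36.  41.  42.  41.  37.  40.  37.  34.  32.  36.
  31.  29.  28.  26.  29.  35.  27.  27.  33.  52. 104. 142. 167. 179.]
-0.01 [117.  81.  47.  45.  50.  51.  51.  45.  44.  45.  44.  41.  38.  33.
  31.  33.  30.  26.  29.  31.  34.  33.  34.  58.  98. 137. 162. 174.]
0.01 [118.  89.  68.  61.  66.  61.  61.  59.  55.  56.  56.  51.  49.  51.
  49.  49.  51.  45.  37.  42.  46.  41.  40.  60. 111. 152. 175. 179.]
0.03 [122.  95.  77.  74.  75.  82. 109. 154. 158. 161. 167. 135.  82.  74.
  66.  58.  56.  51.  50.  50.  49.  47.  43.  60. 101. 151. 178. 179.]
```

The edges agree with the pack lying flat: its far edge reads y = 30 mm at every x I checked, and the tail edge is at about 15 mm against the head. The tongue is under the lip and the gripper is well clear, so I'm handing in.

```bash
python3 -c "
from workcell import env
print(env.hand_in(),env.get_state()['clock'])"
```

```text
the job is handed in; nothing more can be done
the job is handed in; nothing more can be done
```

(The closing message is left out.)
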